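# Light the dish and present the square spice tin

## Task

First swing the lamp away from the spice carousel until its head is over the middle of the nest of empty, open foil dishes in the left tray, where it stays by itself. Then turn the spice carousel (it has a bar handle on top) until its one square tin faces the middle of that nest, and finish while still firmly holding the carousel with the fingers, keeping it still. Do not push the dishes, timer, thermometer or pen about.

Things in the scene. Friction and masses are not known exactly. Their poses are not given: they have to be found in the camera images.
- lamp: Foot and post of the lamp, fixed to the counter, never moves: round grey foot 110 mm across, upright steel post 18 mm across. The origin is on the counter on the post's axis, which is the vertical axis that the lamp arm swings about. The foot's x axis points away from the robot; the foot is not turned.
- lamp_arm (a joint): Swing angle of the lamp arm about the post, rad. At 0 the arm points from the post straight toward the robot (world -x), at 1.57 straight to the left (world +y): it grows clockwise as seen from above. Range -0.6 to 2.3. Stiff joint (about 0.25 N m, 1 N at the head); it stays where it is left. The arm is a level steel tube 12 mm thick, its axis 254 mm above the counter.
- lamp_head (a point): Centre of the underside of the lamp's head, 240 mm from the post's axis, 212 mm above the counter. The head is a grey dome 80 mm across, from 212 to 262 mm above the counter.
- lamp_knob (a point): Point at which to grip the black upright round knob on top of the lamp's head, straight above lamp_head: knob 22 mm across, from 262 to 305 mm above the counter; this point is at 288 mm. Nothing is above it.
- carousel: Fixed black foot of the spice carousel, 116 mm across, 12 mm high; never moves. The origin is on the counter, on the vertical axis of the turntable.
- turntable (a joint): Angle of the carousel's turntable, rad, grows anticlockwise as seen from above; turns easily both ways (range -9 to 9), with a friction of about 0.06 N m, and stays where it is left. The turntable is a wooden disc 140 mm across, top at 22 mm, that carries four round tins and one square tin, all fixed on it, tops at most 112 mm above the counter, and a centre post with the bar handle on top.
- bar_handle (a point): The wooden bar handle on top of the carousel, which turns with the turntable. This point is the middle of the bar, on the turntable's axis, 159 mm above the counter. The bar is 56 mm long, 14 mm thick and 28 mm high (from 145 to 173 mm above the counter). Its x axis (that of the turntable) runs along the bar and points from the axis toward the square tin; z is up.
- square_tin (a point): Centre of the top of the square tin, the only square one on the carousel and the largest (42 x 42 mm, top at 112 mm; the four others are round, 32 mm across, tops at 88 mm), 47 mm from the turntable's axis, 112 mm above the counter. Its x axis points straight outward from the turntable's axis: the tin faces what lies along it.
- dish_nest: Nest of empty, open round foil dishes, 198 mm across, 77 mm high, loose in the near end of the left tray (walls 75 mm high). The origin is the centre of its underside, 2 mm above the counter. The closed foil dishes elsewhere are not meant.
- kitchen_timer: Loose round kitchen timer, 66 mm across, 39 mm high, on the counter's front strip at the left; to be left alone. Origin: centre of its underside.
- thermometer: Loose probe thermometer lying on the counter's front strip at the left, 216 x 34 x 20 mm; to be left alone. Origin: middle of its length, underside.
- marker_pen: Loose marker pen lying on the counter between carousel and lamp foot, 135 mm long, 16 mm thick; to be left alone. Origin: middle of its length, underside.

How it is judged (in metres and radians):
On the way, in this order (a step that is already met when the one before it is completed fails the run):
1. the lamp's head stands still over the middle of the nest of empty dishes (horizontal distance between lamp_head and dish_nest below 0.045 m and velocity of joint lamp_arm between -0.05 and 0.05 rad/s), for 0.3 s.
2. the square tin faces the middle of the nest (y of dish_nest in the frame of square_tin between -0.045 and 0.045 m and x of dish_nest in the frame of square_tin above 0.05 m), for 0.2 s.
At the end, for the whole second after the job is handed in: Lamp head within 45 mm (from above) of the nest's middle; line from turntable axis through square tin passes within 45 mm of the nest's middle, on the tin's side; turntable and lamp arm still (under 0.05 rad/s); fingers on turntable or handle with over 3 N to the end (all of step 1 and all of step 2 and velocity of joint turntable between -0.05 and 0.05 rad/s and contact force between the fingers and turntable above 3 N); the arm keeps its last pose, push and grip.
It fails at once if the nest of empty dishes was pushed more than 25 mm (distance of dish_nest from where it was at the start of the episode above 0.025 m).
It fails at once if the timer was pushed more than 25 mm (distance of kitchen_timer from where it was at the start of the episode above 0.025 m).
It fails at once if the thermometer was pushed more than 25 mm (distance of thermometer from where it was at the start of the episode above 0.025 m).
It fails at once if the pen was pushed more than 25 mm (distance of marker_pen from where it was at the start of the episode above 0.025 m).
It also fails if it takes over 64 s, if anything falls off the work surface, if the arm or the gripper's body presses on something with over 40 N, if the wrist force passes 120 N, or if a joint passes its speed limit or range.

## Robot

A 7-joint arm with a two-finger parallel gripper is mounted at the origin on a cart in front of the work surface, level with it; the furniture and walls round the work are solid. World frame = base frame: x ahead of the robot, y to its left, z up, the work surface at z = 0. Lengths are in mm, angles in rad, forces in N, time in s.
With the tool pointing down it reaches from about 400 to 875 mm from the base axis. Payload 4.4 kg.
Tool frame: the origin (TCP) lies at the very end of the fingers, on their centre line; the grasp point (between the pads) lies 19 mm behind it; z points along the fingers, y is the direction in which the jaws open and shut (so a half turn about z gives the same grasp; the last joint's range is limited). The gripper opens to 85 mm and grips with 20 to 120 N. Pads are 22 mm wide; open, the fingers measure 114 mm over their backs; the gripper's body (76 mm by 85 mm) begins 54 mm behind the grasp point. The pads swing forward as they close: fully open they stand 13 mm farther back than shut.
Start: joints at [-1.214, 0.628, 0.038, 1.517, -0.027, 0.996, -0.02], TCP at [266.684, 592.788, 231.313] pointing down, gripper open.
Joint ranges: [-3.06, 3.06], [-0.37, 2.12], [-1.25, 1.32], [0.18, 2.47], [-1.1, 4.24], [0.23, 1.98], [-2.94, 2.94]. Speed limits (rad/s): [2.57, 2.57, 3.14, 3.14, 3.14, 3.14, 3.14].

## Interface

Orientations are given as [roll, pitch, yaw] about the fixed x, y, z axes, in that order (R = Rz(yaw) Ry(pitch) Rx(roll)).
In Python, from cell import read_state, get_image, finish_job gives the robot as it stands.
- The arm moves only by the tool carry_out, never from a script. Its argument "series" is a list that holds one entry, the list of rows, each a list of 7 numbers: the shift along the tool's x, y, z in cm, then the turn, a rotation vector about the tool's x, y, z in rad, then the finger opening in cm, from 0 to 8.54. In form: [[[x, y, z, wx, wy, wz, grip], ...]]. A call has 1 to 5 rows; each row is the pose to reach, as a shift and turn from the pose commanded when the call began, along the tool's axes at that moment; what a row does not reach only later rows make up. A row lasts 1/12 s, in which the tool goes at most 41.7 mm and 7.16 degrees, less where a joint would pass 70% of its speed; a pose out of reach is approached as far as the arm can. A call with a gripper value outside its range is refused whole. The fingers move at their own pace and stop on an object; the grip force is fixed at half the most. Time passes only in rows, so rows that repeat a pose let the fingers close. It gives the time, the measured TCP pose, the force and the opening at its end, in the units of the state.
- read_state(): the state, without advancing time (a new reading comes with each control period).
- get_image(name): name is "side" or "top"; returns a dict with "img" (420x560x3 uint8, blue, green, red), "z_map" (420x560 float32, mm along the optical axis (not along the pixel's ray), 0 where there is no reading), "mtx" (3x3 intrinsics, pixels), "T" (4x4, takes a point from camera to world coordinates). Camera axes: x right, y down, z forward; pixel columns grow to the right and rows downward; lengths in mm; the calibration is good to about 2 mm. A picture is of the moment at which its call begins.
- finish_job(): hands the job in, once; it reports no verdict.
The state is a dict: "clock": time; "qpos": joint angles; "qd": joint speeds; "tau": joint torques, N m; "eef_pos": TCP position; "tool_rot": TCP orientation; "force": force on the tool from outside, world axes, zero at the start; "torque": the same for the moment, N m; "width": finger opening in mm.
Only numpy, scipy, OpenCV 4.12 (cv2) and the standard library are available. Lean on these libraries where they do the work, as an engineer would, in place of code of your own. Each camera call takes 0.05 s, during which the arm holds its last target.

## Working session

There is one attempt and no reset: what is moved stays moved. The work goes in short steps, Python scripts to look and compute and a tool call to move; the robot and the scene stay as the last step left them, time stands still between calls to the robot, and variables do not carry over. Pictures are saved under pics/ and viewed, and the job is handed in when it is done.

Besides the shell and the picture viewer there is one more tool, called after "Call:" by a JSON object that holds its "api" and its "payload". carry_out: Moves the arm, as the interface text tells. Its arguments: {"type":"object","properties":{"series":{"type":"array","items":{"type":"array","items":{"type":"array","items":{"type":"number"}}}}},"required":["series"]}

```bash
mkdir -p pics; ls; python3 - <<'E'
from cell import *
import cv2,numpy as np
s=read_state()
print(s)
for n in("side","top"):
    d=get_image(n); cv2.imwrite(f"pics/{n}0.png",d["img"]); np.savez(f"{n}0.npz",**d); print(n,d["mtx"],d["T"])
E
```

```text
pics
{'clock': 0.0, 'qpos': array([-1.21380143,  0.62937232,  0.03842824,  1.51836941, -0.02696276,
        0.99632314, -0.01997053]), 'qd': array([ 4.29951923e-05,  3.12879010e-04,  5.97679649e-04, -2.45397905e-04,
        4.80816716e-04, -4.65650559e-04,  2.40298919e-04]), 'tau': array([ 5.09896163e-04, -5.63409913e+01,  1.22732040e+00, -1.93446189e+01,
        1.12494457e-02,  1.08338177e-02, -2.32389033e-05]), 'eef_pos': array([266.41707995, 592.19381217, 230.37144303]), 'tool_rot': array([-3.13963876e+00,  5.05224876e-05,  2.71885859e+00]), 'force': array([-0.46761037, -0.54861818,  0.29105473]), 'torque': array([-0.0096055 , -0.0063831 ,  0.00447119]), 'width': 85.19591098413672}
side [[535.97191685   0.         282.54434697]
 [  0.         535.97191685 207.64542303]
 [  0.           0.           1.        ]] [[ 9.23628480e-01 -2.33260296e-01  3.04138233e-01  1.70440800e+02]
 [-3.82832681e-01 -5.22722013e-01  7.61709154e-01 -8.36497479e+02]
 [-1.86967531e-02 -8.19970324e-01 -5.72100603e-01  9.18244159e+02]
 [ 0.00000000e+00  0.00000000e+00  0.00000000e+00  1.00000000e+00]]
top [[494.2002997    0.         284.29147422]
 [  0.         494.2002997  212.11494967]
 [  0.           0.           1.        ]] [[-7.50412335e-03 -9.98040529e-01  6.21191578e-02  4.60820211e+02]
 [-9.99911327e-01  6.80575172e-03 -1.14464186e-02  1.21060374e+02]
 [ 1.10012221e-02 -6.21995448e-02 -9.98003101e-01  1.49599970e+03]
 [ 0.00000000e+00  0.00000000e+00  0.00000000e+00  1.00000000e+00]]
```

View pics/side0.png

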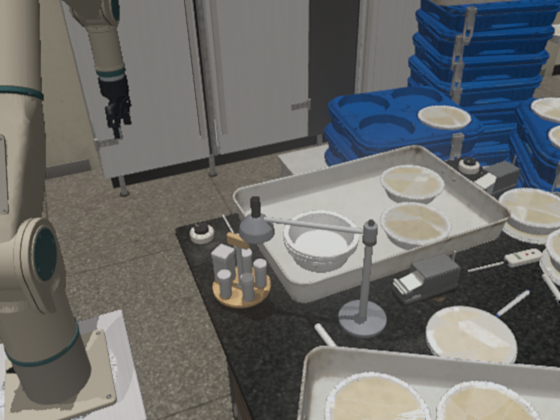

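View pics/top0.png

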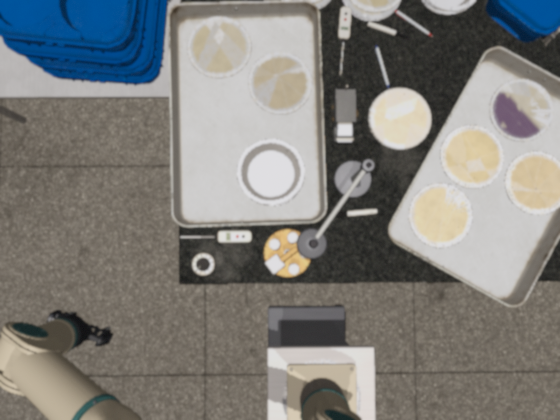

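The top view shows the nest at about (271,173), the post top at (368,165), the lamp head at (313,243), the carousel at (288,252) with the square tin near (275,264), the timer at (203,264), the thermometer at about (235,237) and the pen at (362,212). Next I'll measure them.

```bash
cat > h.py <<'E'
import numpy as np,cv2
def ray(d,u,v,z):
    K=d["mtx"];T=d["T"]; r=T[:3,:3]@np.linalg.solve(K,[u,v,1.]); o=T[:3,3]
    return (o+r*(z-o[2])/r[2])
def proj(d,p):
    T=np.linalg.inv(d["T"]); c=T[:3,:3]@np.array(p)+T[:3,3]; c=d["mtx"]@c; return c[:2]/c[2]
def cloud(d):
    z=d["z_map"].astype(float);K=d["mtx"];v,u=np.mgrid[:z.shape[0],:z.shape[1]]
    c=np.stack([(u-K[0,2])/K[0,0]*z,(v-K[1,2])/K[1,1]*z,z],-1)
    P=c@d["T"][:3,:3].T+d["T"][:3,3]; P[z==0]=np.nan; return P
E
python3 - <<'E'
from h import *
t=dict(np.load("top0.npz"));s=dict(np.load("side0.npz"))
P=cloud(t)
def circ(x0,x1,y0,y1,z0,z1):
    m=(P[...,0]>x0)&(P[...,0]<x1)&(P[...,1]>y0)&(P[...,1]<y1)&(P[...,2]>z0)&(P[...,2]<z1)
    q=P[m]; 
    if len(q)<3: return len(q)
    (c,r)=cv2.minEnclosingCircle(q[:,:2].astype(np.float32)); return len(q),c,r,q.mean(0).round(1),np.median(q[:,2])
for n,(u,v,z) in dict(nest=(271,173,79),post=(368,165,260),head=(313,243,262),car=(288,253,60),tin=(275,264,112)).items(): print(n,ray(t,u,v,z).round(1),P[v,u].round(1))
n=ray(t,271,173,79)
print("nest",circ(n[0]-120,n[0]+120,n[1]-97,n[1]+103,60,90))
h=ray(t,313,243,262);print("head",circ(h[0]-60,h[0]+60,h[1]-60,h[1]+60,200,310))
print("knob",circ(h[0]-60,h[0]+60,h[1]-60,h[1]+60,285,320))
p=ray(t,368,165,260);print("post",circ(p[0]-20,p[0]+20,p[1]-20,p[1]+20,240,320))
c=ray(t,288,253,60);print("tin",circ(c[0]-80,c[0]+80,c[1]-80,c[1]+80,100,120));print("bar",circ(c[0]-60,c[0]+60,c[1]-60,c[1]+60,150,185))
print("disc",circ(c[0]-90,c[0]+90,c[1]-90,c[1]+90,15,30))
for n,d,(x0,y0,x1,y1) in(("t",t,(150,120,400,300)),("s",s,(180,180,400,345))):
    cv2.imwrite(f"pics/z{n}.png",cv2.resize(d["img"][y0:y1,x0:x1],None,fx=3,fy=3,interpolation=cv2.INTER_CUBIC))
E
```

```text
nest [662.4 142.3  79. ] [668.6 143.   35.6]
post [ 655.5 -105.4  260. ] [ 652.4 -101.8  279.6]
head [460.   35.9 262. ] [460.   39.  307.3]
car [431.5  94.7  60. ] [433.8  96.8 172.6]
tin [402.2 132.2 112. ] [402.3 132.2 114. ]
nest (1318, (665.316650390625, 143.92079162597656), 99.48451232910156, array([667.5, 143.3,  74.3]), np.float64(75.38005321069477))
head (803, (472.5533142089844, 22.38958168029785), 59.20351028442383, array([463. ,  36.1, 252.3]), np.float64(250.7314980647534))
knob (65, (458.787841796875, 37.60075378417969), 10.968409538269043, array([458.6,  38. , 305.1]), np.float64(305.3620130515019))
post (146, (649.1276245117188, -100.83409118652344), 18.49394416809082, array([650.2, -99.9, 271.7]), np.float64(273.6567849391147))
tin (219, (402.10552978515625, 132.20147705078125), 27.994413375854492, array([402.2, 132.9, 112. ]), np.float64(112.18814675030353))
bar (108, (432.5072021484375, 96.69306945800781), 27.50629425048828, array([431.2,  95.5, 172.4]), np.float64(172.33772483521875))
disc (843, (430.4906311035156, 95.724853515625), 69.85212707519531, array([430.9, 101. ,  22.5]), np.float64(22.31997198932936))
```

View pics/zt.png

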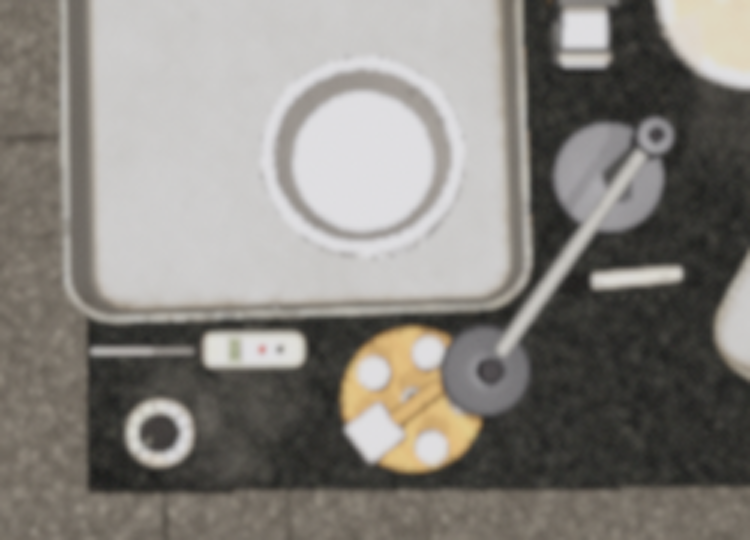

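View pics/zs.png

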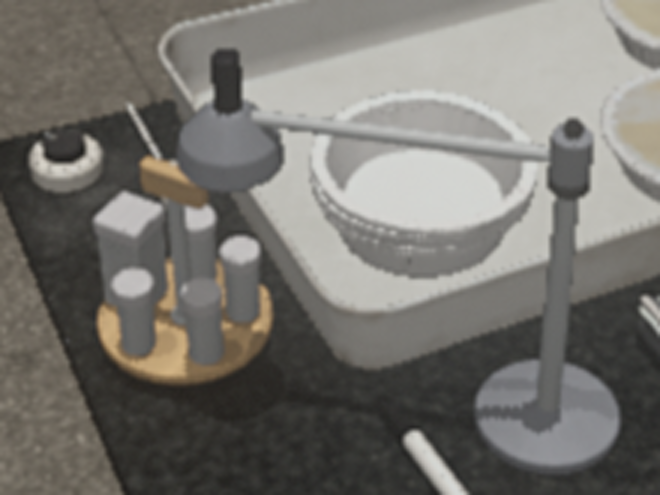

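```bash
cat >> h.py <<'E'
from scipy.spatial.transform import Rotation as Ro
def plan(pose0, wps, n=5):
    """pose0=(pos mm, rpy); wps list of (pos,yaw,grip_cm), one per row; prints call rows"""
    p=np.array(pose0[0],float); R=Ro.from_euler('xyz',pose0[1])
    for i in range(0,len(wps),n):
        rows=[]
        for w in wps[i:i+n]:
            Rt=Ro.from_euler('xyz',[np.pi,0,w[1]])
            dp=R.inv().apply(np.array(w[0])-p)/10; rv=(R.inv()*Rt).as_rotvec()
            rows.append([round(float(x),2) for x in dp]+[round(float(x),3) for x in rv]+[w[2]])
        print(rows)
        p=np.array(wps[i:i+n][-1][0],float);R=Rt
def lin(a,b,n,g):
    a=(np.array(a[0],float),a[1]);b=(np.array(b[0],float),b[1])
    return [(a[0]+(b[0]-a[0])*k/n,a[1]+(b[1]-a[1])*k/n,g) for k in range(1,n+1)]
E
python3 - <<'E'
from h import *
s=((266.684,592.788,231.313),(np.pi,0,2.719))
A=((300,480,300),2.67);B=((459,37.5,345),2.516)
plan(s,lin((s[0],2.719),A,5,8.5)+lin(A,B,15,8.5))
E
```

```text
[[-1.53, -1.78, -1.37, 0.0, -0.0, 0.01, 8.5], [-3.07, -3.57, -2.75, 0.0, -0.0, 0.02, 8.5], [-4.6, -5.35, -4.12, -0.0, -0.0, 0.029, 8.5], [-6.13, -7.14, -5.49, -0.0, -0.0, 0.039, 8.5], [-7.66, -8.92, -6.87, 0.0, -0.0, 0.049, 8.5]]
[[-2.28, -2.15, -0.3, -0.0, -0.0, 0.01, 8.5], [-4.57, -4.29, -0.6, 0.0, -0.0, 0.021, 8.5], [-6.85, -6.44, -0.9, 0.0, -0.0, 0.031, 8.5], [-9.14, -8.59, -1.2, -0.0, -0.0, 0.041, 8.5], [-11.42, -10.73, -1.5, -0.0, -0.0, 0.051, 8.5]]
[[-2.39, -2.03, -0.3, 0.0, -0.0, 0.01, 8.5], [-4.78, -4.05, -0.6, 0.0, -0.0, 0.021, 8.5], [-7.17, -6.08, -0.9, 0.0, -0.0, 0.031, 8.5], [-9.57, -8.11, -1.2, 0.0, -0.0, 0.041, 8.5], [-11.96, -10.13, -1.5, 0.0, -0.0, 0.051, 8.5]]
[[-2.49, -1.9, -0.3, -0.0, -0.0, 0.01, 8.5], [-4.98, -3.8, -0.6, 0.0, -0.0, 0.021, 8.5], [-7.48, -5.7, -0.9, 0.0, -0.0, 0.031, 8.5], [-9.97, -7.6, -1.2, 0.0, -0.0, 0.041, 8.5], [-12.46, -9.5, -1.5, -0.0, -0.0, 0.051, 8.5]]
```

Call:
{"api": "carry_out", "payload": {"series": [[[-1.5,-1.8,-1.4,0,0,0.01,8.5],[-3.1,-3.6,-2.8,0,0,0.02,8.5],[-4.6,-5.4,-4.1,0,0,0.03,8.5],[-6.1,-7.1,-5.5,0,0,0.04,8.5],[-7.7,-8.9,-6.9,0,0,0.05,8.5]]]}}

```text
clock: 0.52
eef_pos: [300.2, 478.8, 300.3]
tool_rot: [-3.14, -0.0, 2.669]
force: [0.3, 0.1, 0.4]
width: 85.0
```

Call:
{"api": "carry_out", "payload": {"series": [[[-2.3,-2.1,-0.3,0,0,0.01,8.5],[-4.6,-4.3,-0.6,0,0,0.02,8.5],[-6.9,-6.4,-0.9,0,0,0.03,8.5],[-9.1,-8.6,-1.2,0,0,0.04,8.5],[-11.4,-10.7,-1.5,0,0,0.05,8.5]]]}}

```text
clock: 0.93
eef_pos: [353.1, 331.1, 315.2]
tool_rot: [-3.141, -0.0, 2.618]
force: [0.2, -0.4, -0.1]
width: 84.8
```

Call:
{"api": "carry_out", "payload": {"series": [[[-2.4,-2.0,-0.3,0,0,0.01,8.5],[-4.8,-4.0,-0.6,0,0,0.02,8.5],[-7.2,-6.1,-0.9,0,0,0.03,8.5],[-9.6,-8.1,-1.2,0,0,0.04,8.5],[-12.0,-10.1,-1.5,0,0,0.05,8.5]]]}}

```text
clock: 1.35
eef_pos: [406.7, 183.8, 330.3]
tool_rot: [-3.141, -0.0, 2.568]
force: [0.7, -0.0, -0.8]
width: 85.1
```

Call:
{"api": "carry_out", "payload": {"series": [[[-2.5,-1.9,-0.3,0,0,0.01,8.5],[-5.0,-3.8,-0.6,0,0,0.02,8.5],[-7.5,-5.7,-0.9,0,0,0.03,8.5],[-10.0,-7.6,-1.2,0,0,0.04,8.5],[-12.5,-9.5,-1.5,0,0,0.05,8.5]]]}}

```text
clock: 1.77
eef_pos: [460.2, 36.3, 345.3]
tool_rot: [-3.141, -0.0, 2.518]
force: [0.4, 0.3, 0.2]
width: 85.1
```

```bash
python3 - <<'E'
from h import *; from cell import *
s=read_state();print(s["eef_pos"],s["tool_rot"],s["qpos"].round(2))
d=get_image("side");cv2.imwrite("pics/s1.png",d["img"])
d=get_image("top");cv2.imwrite("pics/t1.png",d["img"])
plan((s["eef_pos"],s["tool_rot"]),[((459,37.5,270),2.516,8.5)])
E
```

```text
[460.21567716  36.30859593 345.30599594] [-3.14139488e+00 -4.27634166e-04  2.51833898e+00] [-0.38  0.24  0.3   1.85 -0.08  1.06  0.9 ]
[[0.17, 0.03, 7.53, -0.0, -0.0, 0.002, 8.5]]
```

View pics/s1.png

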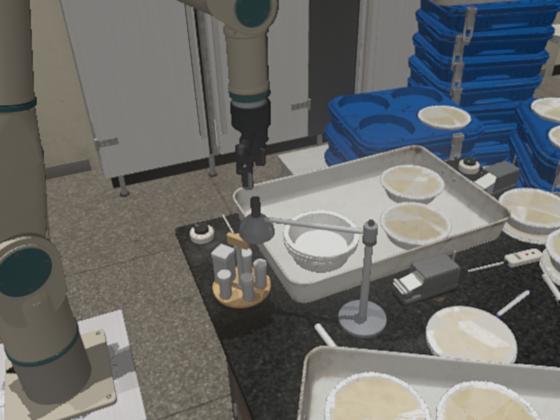

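The fingers, around (247,170), hang above the knob at (255,207). I'll go down and close.

Call:
{"api": "carry_out", "payload": {"series": [[[0.1,0,2.0,0,0,0,8.5],[0.2,0,4.0,0,0,0,8.5],[0.2,0,6.0,0,0,0,8.5],[0.2,0,7.2,0,0,0,8.5],[0.2,0,7.4,0,0,0,8.0]]]}}

```text
clock: 2.28
eef_pos: [456.6, 39.5, 269.0]
tool_rot: [-3.138, -0.004, 2.519]
force: [-0.6, -0.6, 1.0]
width: 79.8
```

Call:
{"api": "carry_out", "payload": {"series": [[[0,0,0,0,0,0,1.5],[0,0,0,0,0,0,1.5],[0,0,0,0,0,0,1.5],[0,0,0,0,0,0,1.5],[0,0,0,0,0,0,1.5]]]}}

```text
clock: 2.7
eef_pos: [459.2, 39.2, 272.2]
tool_rot: [3.14, 0.001, 2.519]
force: [-4.0, 0.5, 12.1]
width: 20.7
```

Call:
{"api": "carry_out", "payload": {"series": [[[0,0,0,0,0,0,1.5],[0,0,0,0,0,0,1.5],[0,0,0,0,0,0,1.5],[0,0,0,0,0,0,1.5],[0,0,0,0,0,0,1.5]]]}}

```text
clock: 3.12
eef_pos: [459.1, 39.2, 272.2]
tool_rot: [3.14, 0.001, 2.519]
force: [-0.5, 0.8, 6.6]
width: 20.6
```

```bash
python3 - <<'E'
from h import *; from cell import *
s=read_state();print(s["eef_pos"],s["tool_rot"],s["force"],s["width"])
post=np.array([651,-101.]);p=s["eef_pos"];r=np.hypot(*(p[:2]-post));a=np.arctan2(p[1]-post[1],post[0]-p[0]);print(r,a)
af=np.pi/2+np.arctan2(665-651,143.5+101);print(af)
w=[]
N=20
for k in range(1,N+1):
    t=k/N; t=t*t*(3-2*t); aa=a+(af-a)*t; rr=r
    w.append(((post[0]-rr*np.cos(aa),post[1]+rr*np.sin(aa),p[2]),s["tool_rot"][2]-(aa-a),1.5))
plan((p,s["tool_rot"]),w)
print(w[-1])
E
```

```text
[459.14944758  39.21273313 272.22575159] [3.14010158e+00 9.38788712e-04 2.51889029e+00] [-0.48909259  0.82492998  6.62585848] 20.59330992725678
237.62627168600469 0.6311278137609061
1.6279935846534328
[[-0.0, 0.17, 0.0, 0.001, 0.001, 0.007, 1.5], [-0.01, 0.66, 0.0, 0.002, 0.001, 0.028, 1.5], [-0.06, 1.44, 0.0, 0.002, 0.001, 0.061, 1.5], [-0.15, 2.46, 0.0, 0.002, 0.001, 0.104, 1.5], [-0.32, 3.68, 0.01, 0.002, 0.001, 0.156, 1.5]]
[[-0.05, 1.41, 0.0, 0.0, -0.0, 0.06, 1.5], [-0.21, 2.96, 0.0, 0.0, -0.0, 0.125, 1.5], [-0.49, 4.6, 0.0, 0.0, -0.0, 0.195, 1.5], [-0.9, 6.29, 0.0, 0.0, -0.0, 0.268, 1.5], [-1.45, 7.97, 0.0, 0.0, -0.0, 0.343, 1.5]]
[[-0.08, 1.77, 0.0, -0.0, -0.0, 0.075, 1.5], [-0.29, 3.49, 0.0, -0.0, -0.0, 0.148, 1.5], [-0.6, 5.12, 0.0, 0.0, -0.0, 0.218, 1.5], [-1.0, 6.63, 0.0, 0.0, -0.0, 0.283, 1.5], [-1.45, 7.97, 0.0, 0.0, -0.0, 0.343, 1.5]]
[[-0.04, 1.24, 0.0, -0.0, -0.0, 0.052, 1.5], [-0.13, 2.26, 0.0, -0.0, -0.0, 0.095, 1.5], [-0.22, 3.03, 0.0, 0.0, -0.0, 0.128, 1.5], [-0.29, 3.51, 0.0, -0.0, -0.0, 0.149, 1.5], [-0.32, 3.68, 0.0, -0.0, -0.0, 0.156, 1.5]]
((np.float64(664.5841614839815), np.float64(136.23767734524804), np.float64(272.22575159221435)), np.float64(1.52202451960981), 1.5)
```

Call:
{"api": "carry_out", "payload": {"series": [[[0,0.2,-0.1,0,0,0.01,1.5],[0,0.7,-0.1,0,0,0.03,1.5],[-0.05,1.4,-0.1,0,0,0.06,1.5],[-0.15,2.5,-0.1,0,0,0.1,1.5],[-0.3,3.7,-0.1,0,0,0.155,1.5]]]}}

```text
clock: 3.53
eef_pos: [482.9, 67.5, 272.3]
tool_rot: [-3.141, 0.0, 2.36]
force: [0.7, -1.6, -0.8]
width: 20.5
```

```bash
python3 - <<'E'
from cell import *
s=read_state();print(s["eef_pos"],s["tool_rot"],s["force"],s["torque"],s["width"])
E
```

```text
[482.91661261  67.46414387 272.28387252] [-3.14130904e+00  1.81536560e-04  2.36045427e+00] [ 0.73741081 -1.6259923  -0.84594539] [-0.38107039 -0.33008516  0.17142987] 20.523896152867103
```

Smooth, with low force. I'll carry on along the arc.

Call:
{"api": "carry_out", "payload": {"series": [[[-0.05,1.4,0,0,0,0.06,1.5],[-0.2,3.0,0,0,0,0.125,1.5],[-0.5,4.6,0,0,0,0.195,1.5],[-0.9,6.3,0,0,0,0.27,1.5],[-1.45,8.0,0,0,0,0.343,1.5]]]}}

```text
clock: 3.95
eef_pos: [549.7, 115.3, 272.3]
tool_rot: [-3.141, -0.0, 2.017]
force: [-0.2, -1.0, 1.7]
width: 20.3
```

Call:
{"api": "carry_out", "payload": {"series": [[[-0.1,1.8,0,0,0,0.075,1.5],[-0.3,3.5,0,0,0,0.15,1.5],[-0.6,5.1,0,0,0,0.22,1.5],[-1.0,6.6,0,0,0,0.283,1.5],[-1.45,8.0,0,0,0,0.343,1.5]]]}}

```text
clock: 4.37
eef_pos: [628.4, 137.8, 272.3]
tool_rot: [3.141, -0.001, 1.676]
force: [-0.3, 0.9, 2.1]
width: 20.0
```

```bash
python3 - <<'E'
from h import *
from cell import *
s=read_state();print(s["eef_pos"],s["tool_rot"],s["force"],s["torque"],s["width"])
p=s["eef_pos"]
plan((p,s["tool_rot"]),[((665,138,p[2]),1.515,1.5)])
E
```

```text
[628.3649563  137.76641966 272.337216  ] [ 3.14135645e+00 -9.86928967e-04  1.67580039e+00] [-0.2613239   0.9447587   2.12277495] [-0.03736008  0.07148048  0.15373401] 19.969462779520114
[[-0.36, 3.65, 0.0, 0.0, -0.001, 0.161, 1.5]]
```

Call:
{"api": "carry_out", "payload": {"series": [[[-0.05,1.2,0,0,0,0.05,1.5],[-0.15,2.3,0,0,0,0.1,1.5],[-0.25,3.1,0,0,0,0.13,1.5],[-0.3,3.5,0,0,0,0.15,1.5],[-0.35,3.7,0,0,0,0.16,1.5]]]}}

```text
clock: 4.78
eef_pos: [665.2, 138.9, 272.4]
tool_rot: [3.141, -0.003, 1.519]
force: [0.5, 5.3, 3.0]
width: 20.5
```

Call:
{"api": "carry_out", "payload": {"series": [[[0,0,0,0,0,0,1.5],[0,0,0,0,0,0,1.5],[0,0,0,0,0,0,1.5],[0,0,0,0,0,0,1.5],[0,0,0,0,0,0,1.5]]]}}

```text
clock: 5.2
eef_pos: [664.9, 138.9, 272.4]
tool_rot: [3.14, -0.003, 1.52]
force: [3.3, 5.5, 0.1]
width: 20.2
```

Call:
{"api": "carry_out", "payload": {"series": [[[0,0,0,0,0,0,4],[0,0,0,0,0,0,6],[0,0,0,0,0,0,8.5],[0,0,-0.1,0,0,0,8.5],[0,0,-0.1,0,0,0,8.5]]]}}

```text
clock: 5.62
eef_pos: [664.6, 135.6, 273.4]
tool_rot: [-3.142, 0.001, 1.517]
force: [0.4, 0.3, 0.2]
width: 79.3
```

Call:
{"api": "carry_out", "payload": {"series": [[[0,0,-1.5,0,0,0,8.5],[0,0,-3,0,0,0,8.5],[0,0,-5,0,0,0,8.5],[0,0,-7,0,0,0,8.5],[0,0,-8,0,0,0,8.5]]]}}

```text
clock: 6.03
eef_pos: [665.5, 135.8, 356.0]
tool_rot: [3.138, -0.0, 1.517]
force: [0.1, 0.1, 0.6]
width: 85.1
```

```bash
python3 - <<'E'
from h import *
from cell import *
s=read_state();print(s["eef_pos"],s["tool_rot"],s["force"],s["width"])
for n in("side","top"):
    d=get_image(n); cv2.imwrite(f"pics/{n}2.png",d["img"]); np.savez(f"{n}2.npz",**d)
E
```

```text
[665.51986205 135.81717422 356.01584159] [ 3.13805925e+00 -3.37208168e-04  1.51728811e+00] [0.09588303 0.10316019 0.63705251] 85.09219084773946
```

View pics/side2.png

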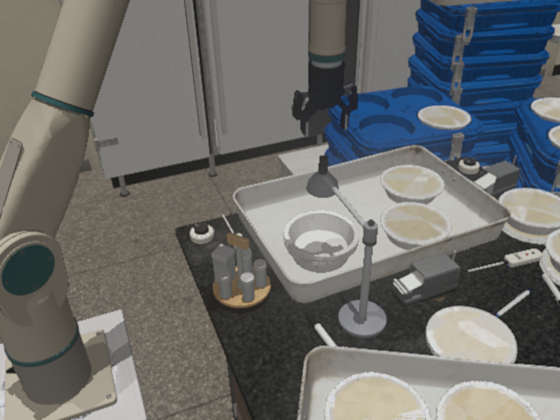

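View pics/top2.png

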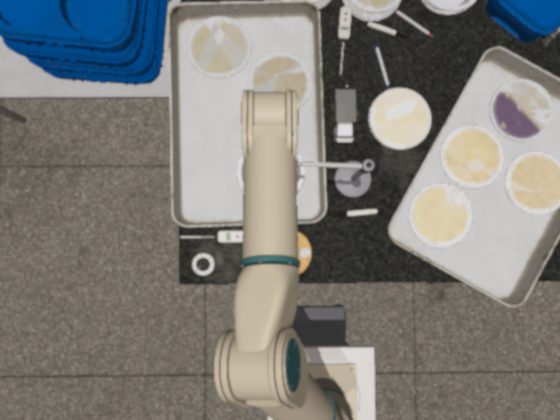

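```bash
python3 - <<'E'
from h import *
from cell import *
t=dict(np.load("top0.npz"));P=cloud(t)
m=(abs(P[...,0]-431)<40)&(abs(P[...,1]-96)<40)&(P[...,2]>150)&(P[...,2]<185)
print("bar",cv2.minAreaRect(P[m][:,:2].astype(np.float32)))
s2=dict(np.load("side2.npz"));t2=dict(np.load("top2.npz"))
Q=cloud(s2);m=(abs(Q[...,0]-665)<80)&(abs(Q[...,1]-140)<80)&(Q[...,2]>215)&(Q[...,2]<262)
print("head pts",m.sum(),np.nanmean(Q[m],0)); 
m=(abs(Q[...,0]-665)<60)&(abs(Q[...,1]-140)<60)&(Q[...,2]>268)&(Q[...,2]<310);print("knob",m.sum(),np.nanmean(Q[m],0))
T=cloud(t2);m=(abs(T[...,0]-655)<30)&(T[...,1]>-50)&(T[...,1]<60)&(T[...,2]>240)&(T[...,2]<275);q=T[m];c=np.polyfit(q[:,1],q[:,0],1);print("arm tube x at y=-101,139",np.polyval(c,[-101,139]))
s=read_state();p=s["eef_pos"]
A=((560,115,340),1.9);B=((431,96,230),2.24)
plan((p,s["tool_rot"]),lin((p,s["tool_rot"][2]),A,5,8.5)+lin(A,B,10,8.5)+lin(B,((431,96,141),2.24),5,8.5))
E
```

```text
bar ((430.9689636230469, 95.51666259765625), (13.993817329406738, 55.00657653808594), 37.40790939331055)
head pts 647 [650.69281692 115.01845202 240.72899048]
knob 155 [659.79370735 130.80614516 288.43177392]
arm tube x at y=-101,139 [652.27305909 662.97864714]
[[-0.53, -2.09, 0.3, 0.004, -0.001, -0.077, 8.5], [-1.06, -4.18, 0.6, 0.004, -0.0, -0.153, 8.5], [-1.59, -6.27, 0.9, 0.004, -0.0, -0.229, 8.5], [-2.12, -8.35, 1.2, 0.004, -0.0, -0.306, 8.5], [-2.65, -10.44, 1.49, 0.004, 0.0, -0.382, 8.5]]
[[0.24, -1.28, 1.1, 0.0, 0.0, -0.034, 8.5], [0.47, -2.56, 2.2, -0.0, 0.0, -0.068, 8.5], [0.71, -3.85, 3.3, 0.0, 0.0, -0.102, 8.5], [0.95, -5.13, 4.4, -0.0, 0.0, -0.136, 8.5], [1.19, -6.41, 5.5, -0.0, 0.0, -0.17, 8.5]]
[[0.45, -1.22, 1.1, -0.0, 0.0, -0.034, 8.5], [0.9, -2.45, 2.2, -0.0, 0.0, -0.068, 8.5], [1.35, -3.67, 3.3, 0.0, 0.0, -0.102, 8.5], [1.8, -4.89, 4.4, 0.0, 0.0, -0.136, 8.5], [2.25, -6.12, 5.5, -0.0, 0.0, -0.17, 8.5]]
[[0.0, -0.0, 1.78, 0.0, 0.0, 0.0, 8.5], [0.0, -0.0, 3.56, 0.0, 0.0, 0.0, 8.5], [0.0, -0.0, 5.34, 0.0, 0.0, 0.0, 8.5], [0.0, -0.0, 7.12, 0.0, 0.0, 0.0, 8.5], [0.0, -0.0, 8.9, 0.0, 0.0, 0.0, 8.5]]
```

The lamp head stands at about (664,138) against the nest at (665,143.5). The bar sits at (431,95.5), at an angle of about 2.23. Moving over the carousel.

Call:
{"api": "carry_out", "payload": {"series": [[[-0.5,-2.1,0.3,0,0,-0.08,8.5],[-1.1,-4.2,0.6,0,0,-0.15,8.5],[-1.6,-6.3,0.9,0,0,-0.23,8.5],[-2.1,-8.4,1.2,0,0,-0.3,8.5],[-2.65,-10.45,1.5,0,0,-0.38,8.5]]]}}

```text
clock: 6.55
eef_pos: [556.8, 115.3, 336.5]
tool_rot: [-3.139, -0.0, 1.902]
force: [-0.1, 0.2, 0.3]
width: 85.2
```

Call:
{"api": "carry_out", "payload": {"series": [[[0.25,-1.3,1.1,0,0,-0.034,8.5],[0.5,-2.6,2.2,0,0,-0.068,8.5],[0.7,-3.85,3.3,0,0,-0.1,8.5],[0.95,-5.1,4.4,0,0,-0.135,8.5],[1.2,-6.4,5.5,0,0,-0.17,8.5]]]}}

```text
clock: 6.97
eef_pos: [492.7, 106.0, 281.6]
tool_rot: [-3.14, -0.0, 2.07]
force: [-0.7, 0.4, 0.7]
width: 84.8
```

Call:
{"api": "carry_out", "payload": {"series": [[[0.45,-1.2,1.1,0,0,-0.034,8.5],[0.9,-2.4,2.2,0,0,-0.068,8.5],[1.35,-3.7,3.3,0,0,-0.1,8.5],[1.8,-4.9,4.4,0,0,-0.135,8.5],[2.25,-6.1,5.5,0,0,-0.17,8.5]]]}}

```text
clock: 7.38
eef_pos: [428.2, 96.6, 226.9]
tool_rot: [-3.14, -0.001, 2.24]
force: [0.2, 0.1, -0.7]
width: 84.7
```

```bash
python3 - <<'E'
from h import *
from cell import *
s=read_state();print(s["eef_pos"],s["tool_rot"],s["force"],s["qpos"].round(2))
d=get_image("side"); cv2.imwrite("pics/s3.png",d["img"])
plan((s["eef_pos"],s["tool_rot"]),[((431,95.7,141),2.235,8.5)])
E
```

```text
[428.22965164  96.57210091 226.8637348 ] [-3.13963853e+00 -6.88275395e-04  2.23957306e+00] [ 0.16220714  0.0989383  -0.65271301] [-0.54  0.35  0.34  2.09 -0.17  0.73  0.58]
[[-0.25, 0.18, 8.59, -0.002, -0.001, 0.005, 8.5]]
```

View pics/s3.png

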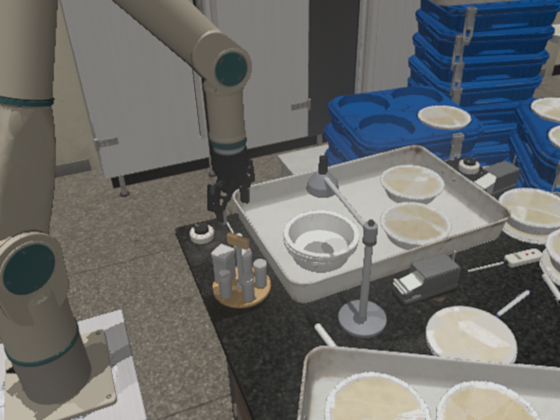

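The fingers, near (230,205), straddle the bar at (238,241). I'll go down and grip.

Call:
{"api": "carry_out", "payload": {"series": [[[-0.2,0.2,2.0,0,0,0.005,8.5],[-0.25,0.2,4.5,0,0,0.005,8.5],[-0.25,0.2,7.0,0,0,0.005,8.5],[-0.25,0.2,8.4,0,0,0.005,8.5],[-0.25,0.2,8.6,0,0,0.005,8.5]]]}}

```text
clock: 7.85
eef_pos: [431.2, 95.7, 139.7]
tool_rot: [-3.136, -0.002, 2.232]
force: [-0.5, -0.3, -0.6]
width: 84.7
```

Call:
{"api": "carry_out", "payload": {"series": [[[0,0,0,0,0,0,0.5],[0,0,0,0,0,0,0.5],[0,0,0,0,0,0,0.5],[0,0,0,0,0,0,0.5],[0,0,0,0,0,0,0.5]]]}}

```text
clock: 8.27
eef_pos: [433.7, 96.4, 143.1]
tool_rot: [3.14, 0.001, 2.233]
force: [-0.1, 0.0, -0.3]
width: 25.2
```

Call:
{"api": "carry_out", "payload": {"series": [[[0,0,0,0,0,0,0.5],[0,0,0,0,0,0,0.5],[0,0,0,0,0,0,0.5],[0,0,0,0,0,0,0.5],[0,0,0,0,0,0,0.5]]]}}

```text
clock: 8.68
eef_pos: [433.4, 96.3, 143.1]
tool_rot: [3.141, 0.0, 2.233]
force: [-0.7, 0.1, 5.5]
width: 13.4
```

```bash
python3 - <<'E'
from h import *
from cell import *
s=read_state();print(s["eef_pos"],s["tool_rot"],s["force"],s["torque"],s["qpos"].round(2),s["width"])
E
```

```text
[433.41786613  96.28409528 143.06248352] [3.14053784e+00 1.06232527e-04 2.23294051e+00] [-0.66754528  0.14556386  5.47343948] [-0.15820613  0.18182653  0.04338256] [-0.47  0.5   0.26  2.17 -0.27  0.5   0.66] 13.362780030018
```

Call:
{"api": "carry_out", "payload": {"series": [[[0,0,0,0,0,0.05,0.5],[0,0,0,0,0,0.13,0.5],[0,0,0,0,0,0.22,0.5],[0,0,0,0,0,0.31,0.5],[0,0,0,0,0,0.4,0.5]]]}}

```text
clock: 9.1
eef_pos: [432.8, 96.0, 143.0]
tool_rot: [-3.142, -0.001, 1.828]
force: [-2.1, -1.8, 8.4]
width: 13.3
```

```bash
python3 - <<'E'
from cell import *
s=read_state();print(s["eef_pos"],s["tool_rot"],s["force"],s["torque"],s["qpos"].round(2),s["width"])
E
```

```text
[432.84161326  95.98979728 143.04176019] [-3.14152715e+00 -5.26176917e-04  1.82842165e+00] [-2.14890186 -1.76847338  8.36193775] [-0.29541028  0.45971459  0.09417798] [-0.55  0.52  0.38  2.17 -0.38  0.52  0.38] 13.344896041228779
```

Call:
{"api": "carry_out", "payload": {"series": [[[0,0,0,0,0,0.09,0.5],[0,0,0,0,0,0.18,0.5],[0,0,0,0,0,0.27,0.5],[0,0,0,0,0,0.36,0.5],[0,0,0,0,0,0.45,0.5]]]}}

```text
clock: 9.52
eef_pos: [432.1, 96.0, 143.0]
tool_rot: [-3.14, -0.001, 1.379]
force: [-4.3, -1.5, 9.9]
width: 13.1
```

Call:
{"api": "carry_out", "payload": {"series": [[[0,0,0,0,0,0.09,0.5],[0,0,0,0,0,0.18,0.5],[0,0,0,0,0,0.27,0.5],[0,0,0,0,0,0.36,0.5],[0,0,0,0,0,0.45,0.5]]]}}

```text
clock: 9.93
eef_pos: [431.4, 96.3, 143.0]
tool_rot: [-3.138, 0.0, 0.929]
force: [-6.6, 0.1, 11.9]
width: 13.0
```

```bash
python3 - <<'E'
from cell import *
s=read_state();print(s["eef_pos"],s["tool_rot"],s["force"],s["torque"],s["qpos"].round(2),s["width"])
E
```

```text
[431.44503633  96.2587004  143.02429841] [-3.13842014e+00  3.52177267e-04  9.28701673e-01] [-6.63964294  0.08755036 11.90503463] [-0.31742491  1.02070255  0.00630993] [-0.72  0.57  0.65  2.18 -0.63  0.59 -0.25] 12.970771114169441
```

Call:
{"api": "carry_out", "payload": {"series": [[[0,0,0,0,0,0.09,0.5],[0,0,0,0,0,0.18,0.5],[0,0,0,0,0,0.27,0.5],[0,0,0,0,0,0.36,0.5],[0,0,0,0,0,0.44,0.5]]]}}

```text
clock: 10.35
eef_pos: [431.0, 96.8, 143.0]
tool_rot: [-3.138, 0.002, 0.489]
force: [-6.9, 1.4, 14.2]
width: 13.4
```

Call:
{"api": "carry_out", "payload": {"series": [[[0,0,0,0,0,0.08,0.5],[0,0,0,0,0,0.16,0.5],[0,0,0,0,0,0.23,0.5],[0,0,0,0,0,0.27,0.5],[0,0,0,0,0,0.29,0.5]]]}}

```text
clock: 10.77
eef_pos: [430.8, 97.2, 143.0]
tool_rot: [-3.137, 0.003, 0.202]
force: [-7.1, 1.6, 15.9]
width: 13.1
```

Call:
{"api": "carry_out", "payload": {"series": [[[0,0,0,0,0,0,0.5],[0,0,0,0,0,0,0.5],[0,0,0,0,0,0,0.5],[0,0,0,0,0,0,0.5],[0,0,0,0,0,0,0.5]]]}}

```text
clock: 11.18
eef_pos: [430.8, 97.2, 143.0]
tool_rot: [-3.137, 0.003, 0.203]
force: [-7.4, 2.5, 15.4]
width: 13.0
```

```bash
python3 - <<'E'
from h import *
from cell import *
s=read_state();print(s["eef_pos"],s["tool_rot"],s["force"],s["torque"],s["qd"].round(4),s["width"])
for n in("side","top"):
    d=get_image(n); cv2.imwrite(f"pics/{n}4.png",d["img"]); np.savez(f"{n}4.npz",**d)
    P=cloud(d); m=(abs(P[...,0]-431)<80)&(abs(P[...,1]-96)<80)&(P[...,2]>108)&(P[...,2]<116)
    print(n,"tin",m.sum(),np.nanmean(P[m],0))
d=dict(np.load("side4.npz"));cv2.imwrite("pics/zs4.png",cv2.resize(d["img"][170:345,170:400],None,fx=3,fy=3))
P=cloud(d);m=(abs(P[...,0]-665)<60)&(abs(P[...,1]-140)<60)&(P[...,2]>268)&(P[...,2]<310);print("knob",m.sum(),np.nanmean(P[m],0))
E
```

```text
[430.83971845  97.24462932 143.03452447] [-3.13719312  0.00319797  0.20342971] [-7.43271019  2.496508   15.39636276] [ 0.11099807  1.32590877 -0.03072642] [-0.0008 -0.0001 -0.0005  0.0021 -0.0002 -0.0001 -0.0002] 13.00023679246392
side tin 209 [472.51873171 102.0918963  111.04148209]
top tin 30 [488.50753502 118.75586576 111.48923573]
knob 155 [659.84733166 130.98647564 288.51718915]
```

View pics/zs4.png

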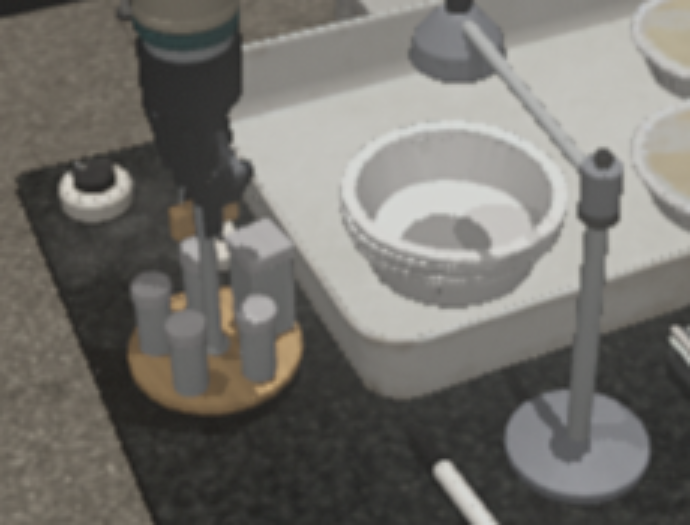

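View pics/top4.png

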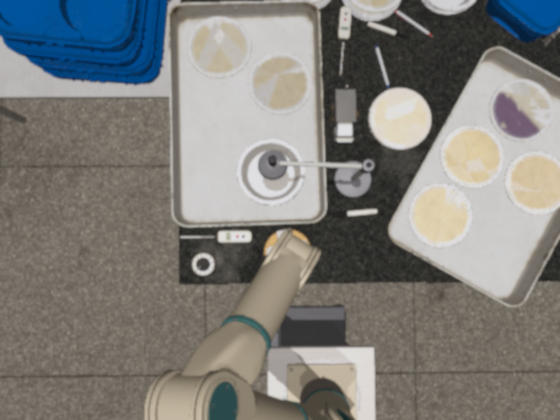

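The tin, at about (262,255) in the zoom, faces the nest, and the lamp head is over the dishes. One last numeric check from the top view, then I'll hand in.

```bash
python3 - <<'E'
from h import *
from cell import *
d=dict(np.load("top4.npz"));P=cloud(d)
def sel(x,y,r,z0,z1):
    m=(np.hypot(P[...,0]-x,P[...,1]-y)<r)&(P[...,2]>z0)&(P[...,2]<z1);return P[m]
k=sel(665,138,40,290,312);print("knob",len(k),k.mean(0))
n=sel(665,143,106,60,90);n=n[n[:,1]>45];print("nest",cv2.minEnclosingCircle(n[:,:2].astype(np.float32)))
s=read_state();print(s["force"],s["width"],s["clock"]);finish_job()
E
```

```text
knob 69 [662.18464957 136.20209273 303.48242924]
nest ((666.1138916015625, 143.71083068847656), 99.5125961303711)
[-8.57800875  2.38888022 15.87215152] 13.122454982713158 11.2833
the job is handed in; nothing more can be done
```

I swung the lamp over the nest, turned the carousel until its square tin faced the nest, and handed in at 11.3 s with the bar handle still gripped. No verdict was reported, so the figures below are my own last checks.

- **Lamp:** I moved it by its knob along its arc and let go. The knob is at about (662, 136) mm and the nest's middle at about (666, 144) mm, roughly 8 mm apart against the 45 mm limit. The lamp stayed put after release.
- **Carousel:** I gripped the bar and turned it about 2.03 rad clockwise. The tool yaw is 0.203 rad and the direction from the axis to the nest is about 0.20 rad.
- **Tin direction:** The side view gave about 0.15 rad from the part of the tin that shows past the gripper, and the top view saw too little of it to use. Even at 0.15 rad the line would miss the nest's middle by only about 12 mm, within the 45 mm limit.
- **Hold:** The fingers are closed to 13 mm on the 14 mm bar with the grip on, and the joints were practically still. The force on the wrist was about 18 N. The finger contact force itself is not in the state, so I could not check it directly.
- **Other objects:** The nest measured within 1 mm of its starting place. The timer, thermometer and pen look unmoved in the last pictures, but I did not measure them.

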